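# Open the tablet jar and hold its cap over the mouth

## Robot

A 6-joint arm with a two-finger parallel gripper is mounted at the origin on a cart in front of the work surface, level with it; the furniture and walls round the work are solid. World frame = base frame: x ahead of the robot, y to its left, z up, the work surface at z = 0. Lengths are in mm, angles in rad, forces in N, time in s.
With the tool pointing down it reaches from about 275 to 1000 mm from the base axis. Payload 8.4 kg.
Tool frame: the origin (TCP) lies at the very end of the fingers, on their centre line; the grasp point (between the pads) lies 19 mm behind it; z points along the fingers, y is the line along which they close (so a half turn about z gives the same grasp; the last joint's range is limited). The gripper opens to 85 mm and grips with 20 to 120 N. Pads are 22 mm wide; open, the fingers measure 114 mm over their backs; the gripper's body (76 mm by 85 mm) begins 54 mm behind the grasp point. The pads swing forward as they close: fully open they stand 13 mm farther back than shut.
Start: joints at [-1.158, 0.353, 1.633, -0, 1.155, -0.002], TCP at [251.878, -572.001, 231.281] pointing down, gripper open.
Joint ranges: [-2.63, 2.63], [-0.92, 2.1], [0.06, 2.66], [-1.3, 4.44], [0, 2.69], [-3.02, 3.02]. Speed limits (rad/s): [2.22, 2.22, 2.79, 3.14, 3.14, 3.14].

## Interface

Orientations are given as [roll, pitch, yaw] about the fixed x, y, z axes, in that order (R = Rz(yaw) Ry(pitch) Rx(roll)).
In Python, from rig import sensors, grab_frame, camera_params, order gives the robot as it stands. The module is installed in compiled form; this text tells all that it offers.
- The arm moves only by the tool move_arm, never from a script. Its argument "motion" is a list of rows, each a list of 7 numbers: the turn, a rotation vector about the tool's x, y, z in parts of the range, where 1.0 means 2 rad, then the shift along the tool's x, y, z in normalised numbers (1 is 0.8 m), then the finger opening in m, from 0 to 0.0854. A call has 1 to 8 rows; each row is the pose to reach, as a shift and turn from the pose commanded when the call began, along the tool's axes at that moment; what a row does not reach only later rows make up. A row lasts 1/8 s, in which the tool goes at most 62.5 mm and 10.7 degrees, less where a joint would pass 70% of its speed; a pose out of reach is approached as far as the arm can. No shift or turn number may pass 1 either way. A call with a gripper value outside its range is refused whole. The fingers move at their own pace and stop on an object; "grip_force" is the grip in N (left out, the last holds). Time passes only in rows, so rows that repeat a pose let the fingers close. It gives the time, the measured TCP pose, the force, the opening and the grip force at its end, in the units of the state.
- sensors.sense(): the state, without advancing time (a new reading comes with each control period).
- grab_frame(name): name is "scene" or "side" or "wrist"; returns (picture, depth): 480x640x3 uint8, red, green, blue; 480x640 float32, mm along the optical axis (not along the pixel's ray), 0 where there is no reading.
- camera_params(name): a dict with "camera_matrix" (3x3 intrinsics, pixels), "world_from_camera" (4x4, takes a point from camera to world coordinates). Camera axes: x right, y down, z forward; pixel columns grow to the right and rows downward; lengths in mm; the calibration is good to about 2 mm. A picture is of the moment at which its call begins: read the wrist's pose just before it. camera_params takes no time and is no camera call; for the wrist camera it gives the pose at the moment of the call.
- order.sign_off(): hands the job in; it is judged then, once.
The state is a dict: "clock": time; "qpos": joint angles; "qvel": joint speeds; "joint_efforts": joint torques, N m; "eef_pos": TCP position; "tcp_rot": TCP orientation; "contact_force": force on the tool from outside, world axes, zero at the start; "wrist_torque": the same for the moment, N m; "opening": opening from 0.0 (shut) to 1.0 (fully open); "grasp_force": force on a finger pad.
Only numpy, scipy, OpenCV 4.12 (cv2) and the standard library are available. Lean on these libraries where they do the work, as an engineer would, in place of code of your own. Each camera call takes 0.05 s, during which the arm holds its last target. There are 200 camera calls.

## Task

The tablets are to be counted out, and the damp must not get at them. Stand the closed square tablet jar in the square well of the jar holder, right down on the well's floor, so that it cannot turn; then unscrew its tight cap without pulling the jar up, and lift the cap off once the thread lets go. Finish still holding the cap, level and straight above the open jar with its lower edge about 2 cm over the rim, ready to go straight back on; leave the other things alone.

Things in the scene. Friction and masses are not known exactly. Their poses are not given: they have to be found in the camera images.
- tablet_jar: square amber tablet jar with a paper label, 58 x 58 mm, standing closed and loose on the bench; flat sides up to 50 mm above its foot, then a shoulder up to a round neck, rim at 88 mm, 93 mm over all with its cap; 0.27 to 0.48 kg. Origin: centre of its underside, z up, x and y square to the flat sides. Lift it by its tight cap
- jar_cap: white ribbed screw cap on the jar, 58 mm across, 26 mm high. Origin: centre of its lower edge, z up. Closed, this edge is 67 mm above the jar's foot; keep fingers that turn the cap more than 62 mm above the jar's foot, clear of the square shoulder. Its x axis lies along the jar's while it is screwed tight; alone it weighs 60 g
- cap_top (a point): centre of the cap's flat top, 26 mm above its lower edge. The cap unscrews anticlockwise seen from above; the coarse thread lifts it 20 mm a full turn (5 mm in 90 degrees). Tight (0.5 to 1 N m) for the first 15 degrees, then easy; the thread lets go after about 130 degrees, and it can be turned 90 degrees beyond that. Released half-way it stays put
- jar_mouth (a point): centre of the jar's open mouth, at the height of its rim, 88 mm above the jar's foot, on the jar's axis
- jar_holder: fixed jar holder: a grey block 88 x 88 mm and 30 mm high on a steel foot plate 132 mm (along its x) x 88 mm and 8 mm high; in its top is a square well, 62 x 62 mm with a 4 mm chamfer round the mouth and 22 mm deep, that stops the jar turning (any of the four quarter turns fits). Origin: centre of its underside, z up, x and y square to the well's walls
- well_floor (a point): centre of the floor of the holder's well, 8 mm above the bench; axes as the holder's
- kidney_dish: white kidney-shaped dish, 108 x 217 x 35 mm, leave alone; origin: centre of its underside
- iodine_bottle: brown bottle with black cap, 51 mm across, 108 mm high, leave alone; origin: centre of its underside
- plaster_tape: reel of sticking plaster lying flat, 66 mm across, 25 mm high, leave alone; origin: centre of its underside
- thermometer: white pen-like thermometer lying flat, 20 x 118 x 11 mm, leave alone; origin: centre of its underside
Things that resemble listed ones, but are neither listed nor needed, are in the scene too. Leave any pink or yellow look-alike of the jar_cap alone.

How it is judged:
By the outcome, as a careful person would: the job done as asked, in the order asked, and still so for the second after the job is handed in, while the arm keeps its last pose, push and grip.
It also fails if it takes over 67 s, if anything falls off the work surface, if the arm or the gripper's body presses on something with over 40 N, if the wrist force passes 120 N, or if a joint passes its speed limit or range.

## Working session

There is one attempt and no reset: what is moved stays moved. The work goes in short steps, Python scripts to look and compute and a tool call to move; the robot and the scene stay as the last step left them, time stands still between calls to the robot, and variables do not carry over. Pictures are saved under pics/ and viewed, at most 10 in all, crops included, and the job is handed in when it is done.

Besides the shell and the picture viewer there is one more tool, called after "Emit:" by a JSON object that holds its "name" and its "arguments", one argument or row to a line. move_arm: Moves the arm, as the interface text tells. Its arguments: {"type":"object","properties":{"motion":{"type":"array","items":{"type":"array","items":{"type":"number"}}},"grip_force":{"type":"number"}},"required":["motion"]}

```bash
mkdir -p pics; cat > h.py <<'E'
import numpy as np, cv2
from rig import sensors, grab_frame, camera_params, order
def grab(n, name=None):
    p=camera_params(n); im,d=grab_frame(n)
    if name: cv2.imwrite(f'pics/{name}.png',im[:,:,::-1])
    return im,d,np.array(p['camera_matrix']),np.array(p['world_from_camera'])
def ray(K,T,uv):
    uv=np.atleast_2d(uv).astype(float)
    r=np.c_[uv,np.ones(len(uv))]@np.linalg.inv(K).T
    return T[:3,3], r@T[:3,:3].T
def onz(K,T,uv,z):
    o,r=ray(K,T,uv); return o+r*((z-o[2])/r[:,2])[:,None]
def cloud(d,K,T):
    v,u=np.indices(d.shape); r=np.stack([(u-K[0,2])/K[0,0],(v-K[1,2])/K[1,1],np.ones(d.shape)],-1)
    return (r*d[...,None])@T[:3,:3].T+T[:3,3]
E
python3 - <<'E'
from h import *
for n in('scene','side'):
    im,d,K,T=grab(n,n+'0'); np.savez(f'{n}0',im=im,d=d,K=K,T=T); print(n,K.round(1).tolist(),T.round(2).tolist())
s=sensors.sense();print({k:np.round(v,3).tolist() for k,v in s.items()})
E
```

```text
scene [[470.5, 0.0, 316.0], [0.0, 470.5, 239.7], [0.0, 0.0, 1.0]] [[-0.87, -0.3, 0.4, 113.46], [-0.5, 0.53, -0.69, 841.68], [-0.0, -0.79, -0.61, 800.87], [0.0, 0.0, 0.0, 1.0]]
side [[482.7, 0.0, 317.1], [0.0, 482.7, 245.1], [0.0, 0.0, 1.0]] [[-0.88, -0.22, 0.43, 82.85], [-0.48, 0.42, -0.77, 1015.38], [-0.01, -0.88, -0.48, 644.61], [0.0, 0.0, 0.0, 1.0]]
{'clock': 0.1, 'qpos': [-1.158, 0.354, 1.634, -0.0, 1.155, -0.002], 'qvel': [-0.001, -0.0, -0.002, -0.001, -0.002, 0.0], 'joint_efforts': [0.0, -60.636, -34.282, -0.0, 0.004, 0.0], 'eef_pos': [251.692, -571.603, 230.61], 'tcp_rot': [-3.14, 0.0, 0.415], 'contact_force': [0.857, 0.368, -0.693], 'wrist_torque': [-0.003, 0.03, -0.006], 'grasp_force': 0.0, 'opening': 0.999}
```

View pics/scene0.png

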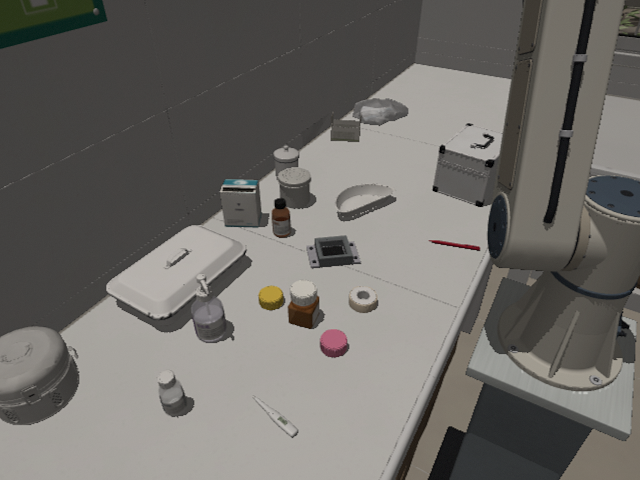

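View pics/side0.png

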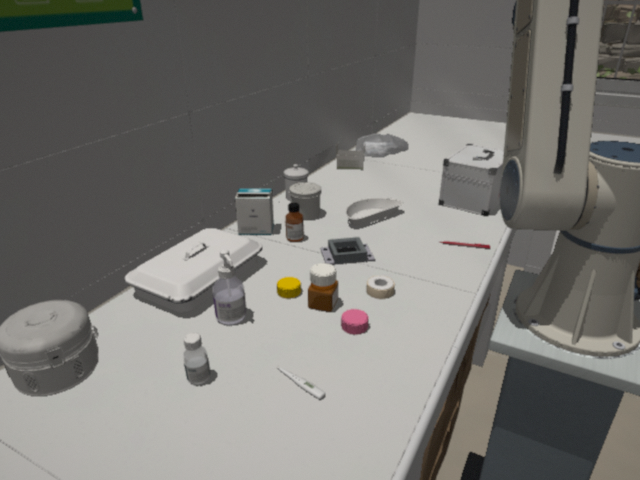

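Scene: the jar is amber with a white cap at (304,303), and the holder is at (333,250). Things it could be mistaken for: yellow cap (271,297), pink cap (334,343), tape (363,299), white vial (172,393), iodine bottle (281,218, black cap). I choose (304,303). The side view agrees: jar at (323,287), holder at (347,250).

```bash
python3 - <<'E'
from h import *
caps={}
for n,(x,y,w,h),(hx,hy,hw,hh) in(('scene',(280,275,45,55),(300,228,65,45)),('side',(300,258,45,58),(315,232,65,38))):
    D=np.load(n+'0.npz'); im,d,K,T=[D[k] for k in('im','d','K','T')]
    P=cloud(d,K,T)
    sub=P[y:y+h,x:x+w]; I=im[y:y+h,x:x+w].astype(int)
    m=(sub[...,2]>86)&(sub[...,2]<105)&(d[y:y+h,x:x+w]>0)
    print(n,'captop pts',m.sum(),np.median(sub[m],0).round(1), (sub[m].min(0)+sub[m].max(0))/2)
    print(' table z',np.median(P[y-2:y+h,x-2:x+5][...,2]))
    sub=P[hy:hy+hh,hx:hx+hw]; m=(sub[...,2]>24)&(sub[...,2]<36)
    r=cv2.minAreaRect(sub[m][:,:2].astype(np.float32)); print(' holder top',m.sum(),np.median(sub[m][:,2]),r)
    big=cv2.resize(im[210:370,240:420],None,fx=4,fy=4,interpolation=cv2.INTER_CUBIC)
    if n=='scene': cv2.imwrite('pics/crop0.png',cv2.resize(big,(675,600))[:,:,::-1])
print(np.array(camera_params('wrist')['world_from_camera']).round(2).tolist(),sensors.sense()['eef_pos'])
E
```

```text
scene captop pts 447 [508.8 217.2  95.4] [510.97875841 213.13584871  92.9234301 ]
 table z 2.398912937913906
 holder top 481 31.09258781482322 ((561.8547973632812, -17.49212646484375), (88.10418701171875, 94.25806427001953), 38.705501556396484)
side captop pts 323 [507.6 220.1  91.8] [509.44586777 215.97529747  90.61409146]
 table z -1.7207274671015966
 holder top 324 27.5001412313606 ((561.2302856445312, -16.46662139892578), (89.26356506347656, 94.25430297851562), 39.16459274291992)
[[0.4, -0.88, -0.26, 318.48], [-0.92, -0.39, -0.11, -542.95], [-0.0, 0.28, -0.96, 373.45], [0.0, 0.0, 0.0, 1.0]] [ 251.69202161 -571.60280124  230.60987705]
```

View pics/crop0.png

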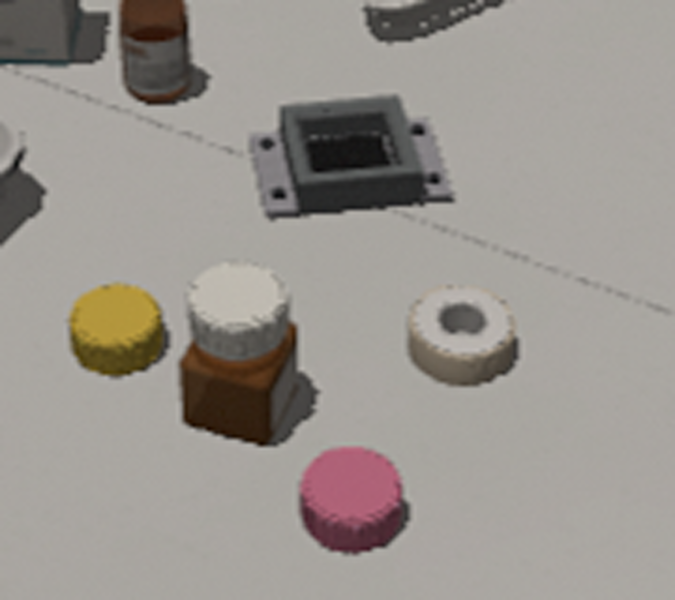

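The crop confirms the white ribbed cap on the square amber jar, at (238,350) in the crop. The pink and yellow ones are loose caps on the bench. Rough positions are jar (510,216) and holder (561,-17), with yaw about 39°. I'll move to look at the holder from close up first.

Careful with the scale: shifts go in shares of 0.8 m and turns go in shares of 2 rad. That gives: 0.382 m / 0.8 = 0.4775, -0.03 m / 0.8 = -0.0375.

Emit:
{"name": "move_arm", "arguments": {
  "motion": [
    [0,0,0,0.05,-0.0375,-0.0125,0.0854],
    [0,0,0,0.11,-0.0813,-0.025,0.0854],
    [0,0,0,0.1713,-0.1263,-0.0375,0.0854],
    [0,0,0,0.2325,-0.1713,-0.0375,0.0854],
    [0,0,0,0.2938,-0.2163,-0.0375,0.0854],
    [0,0,0,0.355,-0.2613,-0.0375,0.0854],
    [0,0,0,0.4163,-0.3063,-0.0375,0.0854],
    [0,0,0,0.4775,-0.3513,-0.0375,0.0854]
  ]
}}

```text
clock: 1.1
eef_pos: [488.8, -159.0, 261.3]
tcp_rot: [3.141, -0.0, 0.415]
contact_force: [-0.3, -0.2, 0.7]
opening: 0.999
grasp_force: 0.0
```

Scaled: 0.133 m / 0.8 = 0.1663, 0.125 m / 0.8 = 0.1563.

Emit:
{"name": "move_arm", "arguments": {
  "motion": [
    [0,0,0,0.06,-0.045,0,0.0854],
    [0,0,0,0.1188,-0.0875,0,0.0854],
    [0,0,0,0.1563,-0.115,0,0.0854],
    [0,0,0,0.1663,-0.1238,0,0.0854],
    [0,0,0,0.1663,-0.1238,0,0.0854],
    [0,0,0,0.1663,-0.1238,0,0.0854]
  ]
}}

```text
clock: 1.85
eef_pos: [569.4, -17.8, 261.2]
tcp_rot: [3.141, 0.001, 0.414]
contact_force: [0.6, 0.0, 0.2]
opening: 0.999
grasp_force: 0.0
```

```bash
python3 - <<'E'
from h import *
s=sensors.sense(); print(s['clock'],s['eef_pos'],s['tcp_rot'],s['qpos'].round(3) if hasattr(s['qpos'],'round') else s['qpos'])
im,d,K,T=grab('wrist','w1'); np.savez('w1',im=im,d=d,K=K,T=T); print(K.round(1).tolist(),T.round(2).tolist())
P=cloud(d,K,T); m=(P[...,2]>25)&(P[...,2]<36)&(d>0)&(np.hypot(P[...,0]-561,P[...,1]+17)<80)
print(np.median(P[m][:,2]),cv2.minAreaRect(P[m][:,:2].astype(np.float32)))
E
```

```text
1.85 [569.39575012 -17.780279   261.16551166] [3.14149484e+00 6.92866386e-04 4.13908119e-01] [-0.034  0.24   1.721 -0.     1.181  1.123]
[[404.5, 0.0, 318.6], [0.0, 404.5, 235.3], [0.0, 0.0, 1.0]] [[0.4, -0.88, -0.26, 636.22], [-0.92, -0.39, -0.11, 11.03], [0.0, 0.28, -0.96, 403.94], [0.0, 0.0, 0.0, 1.0]]
30.011929494374385 ((561.8976440429688, -17.510562896728516), (88.68651580810547, 88.09012603759766), 38.622859954833984)
```

View pics/w1.png

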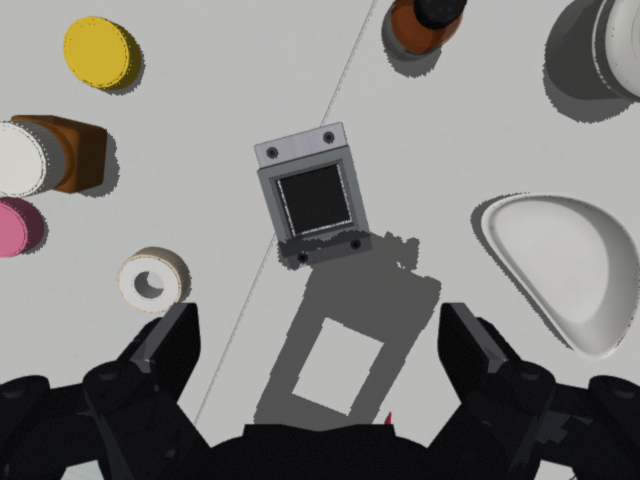

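The wrist view shows the holder at (313,195), centred at (561.9,-17.5) with its top at z=30 and yaw 38.6°. The jar is at the left edge (50,160). Next I look at the jar.

Emit:
{"name": "move_arm", "arguments": {
  "motion": [
    [0,0,0,0.01,-0.05,0,0.0854],
    [0,0,0,0.02,-0.1125,0,0.0854],
    [0,0,0,0.0325,-0.175,0,0.0854],
    [0,0,0,0.045,-0.2313,0,0.0854],
    [0,0,0,0.0525,-0.2688,0,0.0854],
    [0,0,0,0.055,-0.2788,0,0.0854],
    [0,0,0,0.055,-0.2788,0,0.0854],
    [0,0,0,0.055,-0.2788,0,0.0854]
  ]
}}

```text
clock: 2.9
eef_pos: [520.8, 203.8, 261.3]
tcp_rot: [3.141, 0.0, 0.414]
contact_force: [0.8, -0.6, 1.0]
opening: 1.0
grasp_force: 0.0
```

```bash
python3 - <<'E'
from h import *
s=sensors.sense(); print(s['clock'],s['eef_pos'],s['tcp_rot'])
im,d,K,T=grab('wrist','w2'); np.savez('w2',im=im,d=d,K=K,T=T)
A=[]
for f in('w2','w1'):
    D=np.load(f+'.npz'); P=cloud(D['d'],D['K'],D['T']); ok=D['d']>0; near=ok&(np.hypot(P[...,0]-510,P[...,1]-217)<50)
    m=near&(P[...,2]>90)&(P[...,2]<98)
    if m.sum()>50: print(f,'cap top',m.sum(),np.median(P[m][:,2]),cv2.minEnclosingCircle(P[m][:,:2].astype(np.float32)))
    b=near&(P[...,2]>8)&(P[...,2]<51); A.append(P[b]); print(f,b.sum(),cv2.minAreaRect(P[b][:,:2].astype(np.float32)))
B=np.vstack(A); print('both',cv2.minAreaRect(B[:,:2].astype(np.float32)))
m=near&(P[...,2]<51)
v,u=np.where(near); np.save('body',B)
# white-cap circle from image, in w2
D=np.load('w2.npz'); im=D['im'].astype(int)
E
```

```text
2.9 [520.75079114 203.82880754 261.28349466] [3.14120013e+00 1.38752260e-04 4.13584948e-01]
w2 cap top 3956 94.16979315256145 ((512.1149291992188, 213.90716552734375), 28.97726058959961)
w2 381 ((514.3932495117188, 214.119384765625), (53.83694839477539, 58.038578033447266), 11.017156600952148)
w1 cap top 3028 93.9942607931905 ((512.4801025390625, 212.6175994873047), 28.890127182006836)
w1 2004 ((524.1021118164062, 201.59710693359375), (75.39335632324219, 42.664432525634766), 45.91382598876953)
both ((512.058837890625, 213.2055206298828), (58.624671936035156, 59.352516174316406), 10.195842742919922)
```

View pics/w2.png

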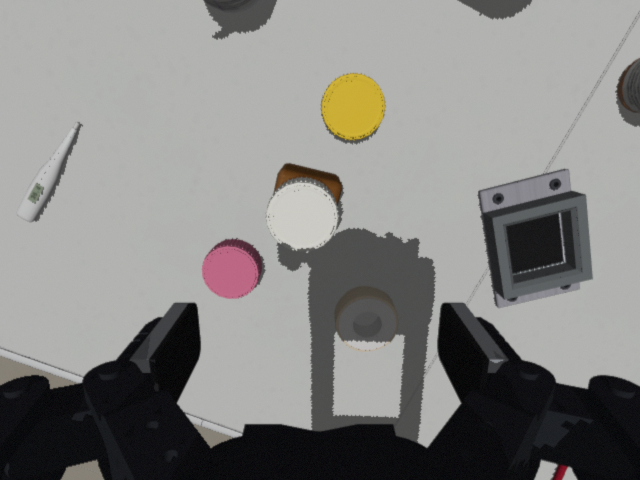

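The jar is at (303,213) under the white cap, centred at (512.2,213.4), with cap top z=94 and yaw about 10.3°. Next I descend over the cap.

Scaled: 0.198 m / 0.8 = 0.2475, 0.193 m / 0.8 = 0.2413.

Emit:
{"name": "move_arm", "arguments": {
  "motion": [
    [0,0,0,-0.005,-0.015,0.0375,0.0854],
    [0,0,0,-0.005,-0.015,0.0938,0.0854],
    [0,0,0,-0.005,-0.015,0.15,0.0854],
    [0,0,0,-0.005,-0.015,0.1938,0.0854],
    [0,0,0,-0.005,-0.015,0.225,0.0854],
    [0,0,0,-0.005,-0.015,0.2413,0.0854],
    [0,0,0,-0.005,-0.015,0.2475,0.0854],
    [0,0,0,-0.005,-0.015,0.2475,0.0854]
  ]
}}

```text
clock: 3.95
eef_pos: [512.4, 214.5, 63.7]
tcp_rot: [3.142, -0.001, 0.415]
contact_force: [-0.5, 1.0, 0.8]
opening: 1.001
grasp_force: 0.0
```

Emit:
{"name": "move_arm", "arguments": {
  "grip_force": 80,
  "motion": [
    [0,0,0,0,0,0,0.065],
    [0,0,0,0,0,0,0.05],
    [0,0,0,0,0,0,0.05],
    [0,0,0,0,0,0,0.05],
    [0,0,0,0,0,0,0.05],
    [0,0,0,0,0,0,0.05]
  ]
}}

```text
clock: 4.7
eef_pos: [512.5, 214.8, 64.6]
tcp_rot: [3.141, -0.002, 0.415]
contact_force: [-2.1, -2.1, 9.3]
opening: 0.646
grasp_force: 82.4
```

```bash
python3 - <<'E'
from h import *
s=sensors.sense(); print({k:np.round(v,3).tolist() for k,v in s.items()})
im,d,K,T=grab('wrist','w3'); 
E
```

```text
{'clock': 4.7, 'qpos': [0.394, 0.461, 1.91, -0.0, 0.769, 1.55], 'qvel': [-0.001, 0.001, 0.001, 0.001, -0.0, 0.002], 'joint_efforts': [0.181, -53.716, -23.123, 0.101, -0.695, 0.024], 'eef_pos': [512.534, 214.763, 64.566], 'tcp_rot': [3.141, -0.002, 0.415], 'contact_force': [-2.078, -2.149, 9.253], 'wrist_torque': [-0.213, 0.297, 0.067], 'grasp_force': 82.354, 'opening': 0.646}
```

View pics/w3.png

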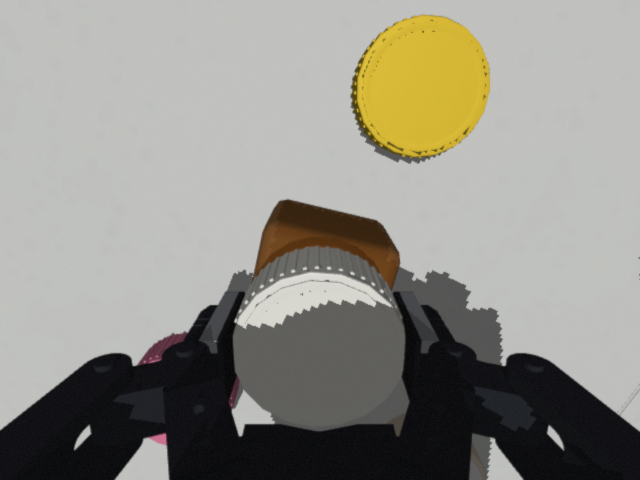

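The wrist view shows the fingers on both sides of the cap at (320,340), with the amber shoulder visible below at (330,235). Both the grip and the height look right, so I lift and re-measure the jar in the hand.

Scaled: -0.1 m / 0.8 = -0.125, -0.09 m / 0.8 = -0.1125.

Emit:
{"name": "move_arm", "arguments": {
  "motion": [
    [0,0,0,0,0,-0.0063,0.05],
    [0,0,0,0,0,-0.025,0.05],
    [0,0,0,0,0,-0.0563,0.05],
    [0,0,0,0,0,-0.0875,0.05],
    [0,0,0,0,0,-0.1125,0.05],
    [0,0,0,0,0,-0.125,0.05],
    [0,0,0,0,0,-0.125,0.05],
    [0,0,0,0,0,-0.125,0.05]
  ]
}}

```text
clock: 5.75
eef_pos: [511.4, 214.3, 162.6]
tcp_rot: [-3.142, 0.001, 0.415]
contact_force: [-0.6, -0.4, -4.0]
opening: 0.642
grasp_force: 85.4
```

Scaled: 0.232 m / 0.8 = 0.29, 0.223 m / 0.8 = 0.2788, -0.494 rad / 2 = -0.247.

Emit:
{"name": "move_arm", "arguments": {
  "motion": [
    [0,0,-0.03,-0.0063,0.0313,0,0.05],
    [0,0,-0.07,-0.0125,0.0875,0,0.05],
    [0,0,-0.115,-0.025,0.15,0,0.05],
    [0,0,-0.16,-0.0375,0.2063,0,0.05],
    [0,0,-0.2,-0.05,0.25,0,0.05],
    [0,0,-0.23,-0.0575,0.2788,0,0.05],
    [0,0,-0.247,-0.06,0.29,0,0.05],
    [0,0,-0.247,-0.06,0.29,0,0.05]
  ]
}}

```text
clock: 6.75
eef_pos: [561.1, -17.8, 162.3]
tcp_rot: [-3.14, 0.001, 0.907]
contact_force: [-0.1, -0.6, -4.6]
opening: 0.64
grasp_force: 85.6
```

```bash
python3 - <<'E'
from h import *
s=sensors.sense(); print({k:np.round(s[k],3).tolist() for k in('clock','eef_pos','tcp_rot','contact_force','opening','grasp_force')})
c=np.array(s['eef_pos'])
A={}
for n in('wrist','scene','side'):
    im,d,K,T=grab(n,n+'4'); P=cloud(d,K,T); np.savez(n+'4',im=im,d=d,K=K,T=T)
    I=im.astype(int); amber=(I[...,0]>I[...,2]*1.8+10)&(d>0)&(np.hypot(P[...,0]-c[0],P[...,1]-c[1])<60)&(P[...,2]>50)
    B=P[amber]; A[n]=B
    print(n,len(B),'z',np.percentile(B[:,2],[0.5,50,99]).round(1),cv2.minAreaRect(B[:,:2].astype(np.float32)))
B=np.vstack(list(A.values())); B=B[B[:,2]<c[2]-16]; print(cv2.minAreaRect(B[:,:2].astype(np.float32)))
np.savez('body4',**A)
E
```

```text
{'clock': 6.75, 'eef_pos': [561.056, -17.773, 162.317], 'tcp_rot': [-3.14, 0.001, 0.907], 'contact_force': [-0.12, -0.57, -4.592], 'opening': 0.64, 'grasp_force': 85.597}
wrist 4878 z [103.3 147.8 154.1] ((576.2803344726562, -6.929523468017578), (23.655292510986328, 58.83702850341797), 45.80937957763672)
scene 474 z [102.9 138.4 162. ] ((549.6234130859375, -8.22365951538086), (55.471065521240234, 34.30992126464844), 34.719058990478516)
side 496 z [102.  134.7 159.9] ((556.9205932617188, -0.7822818756103516), (42.539649963378906, 70.988037109375), 89.08208465576172)
((559.9963989257812, -0.6987285614013672), (43.17896270751953, 79.35665893554688), 82.95008087158203)
```

```bash
python3 - <<'E'
from h import *
from scipy.spatial import cKDTree
for n in('wrist','scene','side'):
    D=np.load(n+'4.npz'); im,d,K,T=[D[k] for k in('im','d','K','T')]; P=cloud(d,K,T)
    near=(d>0)&(np.hypot(P[...,0]-561,P[...,1]+17.7)<46)&(P[...,2]>104)&(P[...,2]<144)
    B=P[near]; c=np.array([561.1,-17.8]); 
    print(n,len(B), cv2.minAreaRect(B[:,:2].astype(np.float32)))
    # split faces by direction relative to expected axes
    a=np.radians(38.6); ax=np.array([[np.cos(a),np.sin(a)],[-np.sin(a),np.cos(a)]])
    q=(B[:,:2]-c)@ax.T
    for k in(0,1):
        for sg in(1,-1):
            f=(sg*q[:,k]>24)&(abs(q[:,1-k])<24)
            if f.sum()>30:
                t,o=q[f][:,1-k],q[f][:,k]
                p=np.polyfit(t,o,1); r=abs(o-np.polyval(p,t)); g=r<2
                p=np.polyfit(t[g],o[g],1); zp=np.polyfit(B[f][g][:,2],o[g],1)
                print(' face',k,sg,g.sum(),'pos',p[1].round(2),'ang deg',(np.degrees(np.arctan(p[0]))*(1 if k else -1)).round(2),'lean',np.degrees(np.arctan(zp[0])).round(1))
D=np.load('wrist4.npz')
E
```

```text
wrist 1982 ((581.770751953125, -4.843166351318359), (6.572497844696045, 56.475643157958984), 37.26634216308594)
 face 0 1 1448 pos 25.49 ang deg -4.18 lean 1.2
 face 1 -1 158 pos -69.41 ang deg 62.07 lean 0.5
scene 316 ((558.7953491210938, -0.2061614990234375), (42.39460372924805, 77.48883819580078), 84.21075439453125)
 face 1 1 182 pos 26.93 ang deg -4.62 lean 0.3
side 346 ((556.209228515625, 1.0999717712402344), (39.03815841674805, 74.65926361083984), 86.19233703613281)
 face 0 1 31 pos 25.73 ang deg -3.6 lean 0.5
 face 1 1 173 pos 29.54 ang deg -5.11 lean -0.3
```

View pics/wrist4.png

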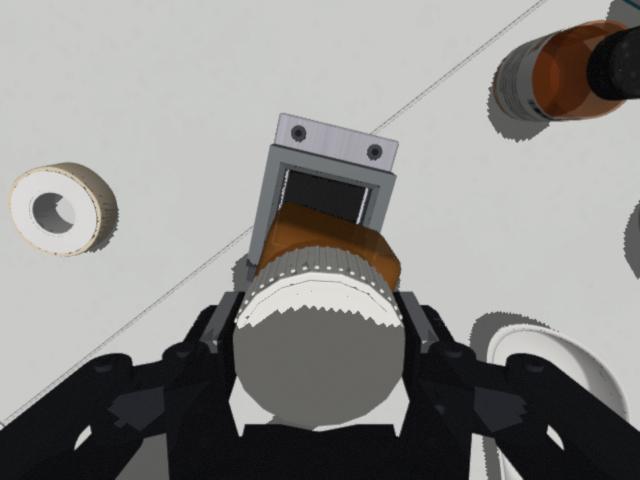

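The wrist view shows the jar in hand over the holder, front shoulder edge (277,205)–(380,235), a few degrees off the well's edge. Jar yaw is about 4.2° short. I'll refine the offset of the jar's centre.

```bash
python3 - <<'E'
from h import *
a=np.radians(34.3); ax=np.array([[np.cos(a),np.sin(a)],[-np.sin(a),np.cos(a)]])
c=np.array([561.1,-17.8])
for n in('wrist','scene','side'):
    D=np.load(n+'4.npz'); P=cloud(D['d'],D['K'],D['T']); ok=(D['d']>0)&(np.hypot(P[...,0]-561,P[...,1]+17.7)<46)
    for lo in(100,110,120,130,140,150,160):
        B=P[ok&(P[...,2]>lo)&(P[...,2]<lo+10)]
        if len(B)<10: continue
        q=(B[:,:2]-c)@ax.T; print(n,lo,len(B),'q0',np.percentile(q[:,0],[2,50,98]).round(1),'q1',np.percentile(q[:,1],[2,50,98]).round(1))
    m=ok&(P[...,2]>186)&(P[...,2]<197)
    if m.sum()>30: print(n,'top',m.sum(),np.median(P[m][:,2]).round(1),cv2.minEnclosingCircle(P[m][:,:2].astype(np.float32)))
# holder seen now by wrist
D=np.load('wrist4.npz'); P=cloud(D['d'],D['K'],D['T']); m=(D['d']>0)&(P[...,2]>26)&(P[...,2]<34)&(np.hypot(P[...,0]-562,P[...,1]+17.5)<75)
q=(P[m][:,:2]-c)@np.array([[np.cos(.674),np.sin(.674)],[-np.sin(.674),np.cos(.674)]]).T; print('holder ext',np.percentile(q,[.5,99.5],0).round(1))
E
```

```text
wrist 100 290 q0 [22.5 24.5 25.1] q1 [-27.1   0.5  25.4]
wrist 110 417 q0 [22.4 24.8 25.5] q1 [-26.    0.5  25.8]
wrist 120 501 q0 [22.9 25.2 25.9] q1 [-26.5   0.5  25.8]
wrist 130 591 q0 [23.2 25.6 26.3] q1 [-26.9   0.   25.6]
wrist 140 1403 q0 [ 4.4 25.4 26.5] q1 [-29.1   4.3  27.1]
wrist 150 1957 q0 [ 8.4 21.4 25.1] q1 [-28.2  11.5  25.5]
wrist 160 317 q0 [ 4.9 25.3 28.4] q1 [-23.3   6.8  27.4]
wrist top 24053 191.7 ((566.4554443359375, -12.706887245178223), 41.053462982177734)
scene 100 62 q0 [-31.4  -0.4  23.2] q1 [22.8 25.6 28.5]
scene 110 74 q0 [-31.2  -2.5  24.8] q1 [-6.8 26.2 30.2]
scene 120 83 q0 [-30.7  -3.5  24.1] q1 [19.7 26.3 30.3]
scene 130 78 q0 [-30.7  -0.8  25.6] q1 [ 4.  26.3 29.8]
scene 140 87 q0 [-28.3   2.   25.7] q1 [-11.5  25.8  30.6]
scene 150 134 q0 [-30.4  -2.   24.8] q1 [-8.9 22.2 29. ]
scene 160 39 q0 [-27.    2.1  22.5] q1 [ 7.2 19.1 32.4]
scene top 200 193.3 ((559.4031982421875, -13.494597434997559), 37.52249526977539)
side 100 83 q0 [-31.1   2.   24.8] q1 [-14.2  28.6  32.1]
side 110 89 q0 [-31.6  -0.2  25.7] q1 [-11.7  28.6  34.5]
side 120 92 q0 [-31.    0.2  25.8] q1 [-10.3  28.3  33.4]
side 130 85 q0 [-30.6   0.5  26.1] q1 [ 3.5 29.3 32.6]
side 140 113 q0 [-30.5   3.8  26. ] q1 [-18.9  28.1  34.1]
side 150 106 q0 [-27.7   0.5  23.7] q1 [ 1.1 21.5 29.6]
side 160 39 q0 [-26.6   8.7  27.8] q1 [ 3.1 24.7 36.4]
side top 160 189.9 ((562.5159301757812, -8.168047904968262), 39.27608871459961)
holder ext [[-41.1 -44.1]
 [ 45.1  43.5]]
```

Scaled: 0.06 m / 0.8 = 0.075, 0.055 m / 0.8 = 0.0688, -0.073 rad / 2 = -0.0365.

Emit:
{"name": "move_arm", "arguments": {
  "motion": [
    [0,0,-0.0365,0.0054,0.0006,0.0063,0.05],
    [0,0,-0.0365,0.0054,0.0006,0.0313,0.05],
    [0,0,-0.0365,0.0054,0.0006,0.0563,0.05],
    [0,0,-0.0365,0.0054,0.0006,0.0688,0.05],
    [0,0,-0.0365,0.0054,0.0006,0.075,0.05],
    [0,0,-0.0365,0.0054,0.0006,0.075,0.05]
  ]
}}

```text
clock: 7.65
eef_pos: [564.7, -13.9, 103.4]
tcp_rot: [3.142, -0.0, 0.982]
contact_force: [-0.7, 0.2, -3.8]
opening: 0.644
grasp_force: 85.5
```

```bash
python3 - <<'E'
from h import *
s=sensors.sense(); print({k:np.round(s[k],3).tolist() for k in('clock','eef_pos','tcp_rot','contact_force')})
c=np.array(s['eef_pos'][:2]); a=np.radians(38.6); ax=np.array([[np.cos(a),np.sin(a)],[-np.sin(a),np.cos(a)]]); h=np.array([561.9,-17.5])
for n in('wrist','scene','side'):
    im,d,K,T=grab(n,n+'5'); P=cloud(d,K,T); np.savez(n+'5',im=im,d=d,K=K,T=T)
    B=P[(d>0)&(np.hypot(P[...,0]-562,P[...,1]+17.7)<44)&(P[...,2]>46)&(P[...,2]<84)]
    q=(B[:,:2]-h)@ax.T
    for k in(0,1):
        f=(q[:,k]>22)&(abs(q[:,1-k])<23)
        t,o=q[f][:,1-k],q[f][:,k]
        print(n,len(B),'ext',k,np.percentile(q[:,k],[1,99]).round(1))
        if f.sum()>30:
            p=np.polyfit(t,o,1); g=abs(o-np.polyval(p,t))<2; p=np.polyfit(t[g],o[g],1); print('  face',p[1].round(2),'ang',(np.degrees(np.arctan(p[0]))*(1 if k else -1)).round(2))
    m=(d>0)&(P[...,2]>26)&(P[...,2]<34)&(np.hypot(P[...,0]-562,P[...,1]+17.5)<70); print('  holder',np.percentile((P[m][:,:2]-h)@ax.T,[1,99],0).round(1).tolist())
im=np.load('scene5.npz')['im'][180:300,260:420]; im2=np.load('side5.npz')['im'][180:300,270:430]
cv2.imwrite('pics/c5.png',cv2.resize(np.hstack([im,im2]),(800,300),interpolation=cv2.INTER_CUBIC)[:,:,::-1])
E
```

```text
{'clock': 7.65, 'eef_pos': [564.689, -13.928, 103.377], 'tcp_rot': [3.142, -0.0, 0.982], 'contact_force': [-0.73, 0.201, -3.781]}
wrist 1944 ext 0 [26.3 31.1]
  face 30.16 ang -1.41
wrist 1944 ext 1 [-27.1  27.3]
  holder [[-31.8, -43.4], [44.4, 43.6]]
scene 283 ext 0 [-25.6  30.5]
scene 283 ext 1 [-21.6  30.5]
  face 27.08 ang -1.2
  holder [[-43.4, -43.6], [43.9, 45.7]]
side 319 ext 0 [-25.1  30.9]
  face 30.0 ang -0.94
side 319 ext 1 [-20.9  33.9]
  face 29.39 ang -0.74
  holder [[-44.0, -38.5], [43.9, 49.3]]
```

View pics/c5.png

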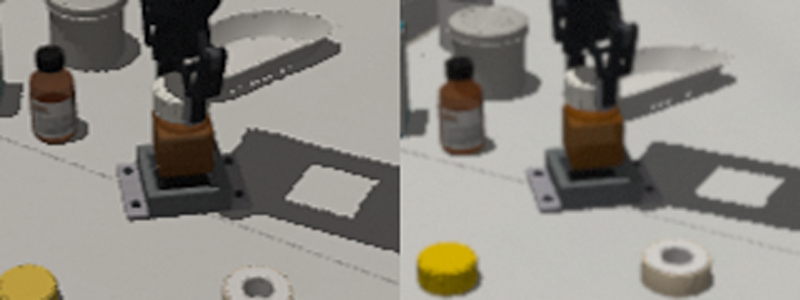

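The crop shows the jar centred just over the well in both views, at (183,165) and (595,160). Small correction, then down in steps.

Scaled: 0.015 m / 0.8 = 0.0188, 0.012 m / 0.8 = 0.015, -0.019 rad / 2 = -0.0095.

Emit:
{"name": "move_arm", "arguments": {
  "motion": [
    [0,0,-0.0095,-0.0013,-0.0009,0,0.05],
    [0,0,-0.0095,-0.0013,-0.0009,0.005,0.05],
    [0,0,-0.0095,-0.0013,-0.0009,0.01,0.05],
    [0,0,-0.0095,-0.0013,-0.0009,0.015,0.05],
    [0,0,-0.0095,-0.0013,-0.0009,0.0188,0.05],
    [0,0,-0.0095,-0.0013,-0.0009,0.0188,0.05]
  ]
}}

```text
clock: 8.55
eef_pos: [563.2, -14.5, 87.9]
tcp_rot: [-3.141, 0.0, 1.001]
contact_force: [-0.4, 0.0, -4.6]
opening: 0.637
grasp_force: 85.5
```

Foot at about 23 mm, inside the well with no contact.

Scaled: 0.014 m / 0.8 = 0.0175, 0.013 m / 0.8 = 0.0163.

Emit:
{"name": "move_arm", "arguments": {
  "motion": [
    [0,0,0,0,0,0.005,0.05],
    [0,0,0,0,0,0.01,0.05],
    [0,0,0,0,0,0.0138,0.05],
    [0,0,0,0,0,0.0163,0.05],
    [0,0,0,0,0,0.0175,0.05],
    [0,0,0,0,0,0.0175,0.05]
  ]
}}

```text
clock: 9.3
eef_pos: [563.4, -14.5, 74.2]
tcp_rot: [-3.142, 0.0, 1.001]
contact_force: [0.8, 0.5, -4.9]
opening: 0.642
grasp_force: 85.5
```

Scaled: 0.0025 m / 0.8 = 0.0031, 0.002 m / 0.8 = 0.0025.

Emit:
{"name": "move_arm", "arguments": {
  "motion": [
    [0,0,0,0,0,0.0013,0.05],
    [0,0,0,0,0,0.0025,0.05],
    [0,0,0,0,0,0.0031,0.05],
    [0,0,0,0,0,0.0031,0.05]
  ]
}}

```text
clock: 9.8
eef_pos: [563.4, -15.0, 73.1]
tcp_rot: [3.141, 0.001, 1.001]
contact_force: [-5.9, -1.7, 13.5]
opening: 0.636
grasp_force: 87.5
```

Scaled: -0.003 m / 0.8 = -0.0038.

Emit:
{"name": "move_arm", "arguments": {
  "motion": [
    [0,0,0,0,0,0,0.0854],
    [0,0,0,0,0,0,0.0854],
    [0,0,0,0,0,0,0.0854],
    [0,0,0,-0.0038,0,0,0.0854],
    [0,0,0,-0.0038,0,0,0.0854]
  ]
}}

```text
clock: 10.42
eef_pos: [561.6, -17.2, 71.7]
tcp_rot: [-3.141, 0.0, 1.001]
contact_force: [1.0, 0.2, 0.7]
opening: 0.998
grasp_force: 0.0
```

```bash
cat > chk.py <<'E'
from h import *
s=sensors.sense(); print({k:np.round(s[k],3).tolist() for k in('clock','eef_pos','tcp_rot','contact_force','wrist_torque','qpos','opening')})
a=np.radians(38.6); ax=np.array([[np.cos(a),np.sin(a)],[-np.sin(a),np.cos(a)]]); h=np.array([561.9,-17.5])
for n in('wrist','scene','side'):
    im,d,K,T=grab(n); P=cloud(d,K,T); np.savez('last_'+n,im=im,d=d,K=K,T=T)
    I=im.astype(int); rr=np.hypot(P[...,0]-562,P[...,1]+17.7)
    amber=(I[...,0]>I[...,2]*1.8+10)&(d>0)&(rr<48)
    white=(I.min(-1)>90)&(d>0)&(rr<40)&(P[...,2]>70)
    table=(d>0)&(rr>80)&(rr<140)
    hold=(d>0)&(P[...,2]>24)&(P[...,2]<36)&(rr<65)&~amber
    w=P[white&(P[...,2]>92)]
    print(n,'table',np.median(P[table][:,2]).round(1),'holder top',np.median(P[hold][:,2]).round(1),'cap top',np.median(w[:,2]).round(1) if len(w) else None,len(w), 'amber z',np.percentile(P[amber][:,2],[1,50,99]).round(1) if amber.sum()>20 else None)
    if len(w)>50:
        f=np.linalg.lstsq(np.c_[w[:,:2]-h,np.ones(len(w))],w[:,2],rcond=None)[0]; print('  slope deg',np.degrees(f[:2]).round(1),cv2.minEnclosingCircle(w[:,:2].astype(np.float32)))
    q=(P[amber&(P[...,2]<54)&(P[...,2]>34)][:,:2]-h)@ax.T
    if len(q)>20: print('  ext',np.percentile(q,[1,99],0).round(1).tolist())
E
python3 chk.py
```

```text
{'clock': 10.425, 'eef_pos': [561.625, -17.22, 71.694], 'tcp_rot': [-3.141, 0.0, 1.001], 'contact_force': [0.957, 0.201, 0.662], 'wrist_torque': [0.048, 0.028, 0.05], 'qpos': [-0.033, 0.459, 1.892, -0.0, 0.792, 0.537], 'opening': 0.998}
wrist table 0.3 holder top 30.0 cap top 102.3 23393 amber z [15.7 60.  67.6]
  slope deg [-1.  -1.5] ((564.2681274414062, -17.18996238708496), 31.385507583618164)
  ext [[25.4, -25.7], [28.5, 27.2]]
scene table 4.1 holder top 31.3 cap top 103.7 117 amber z [27.  52.5 72.1]
  slope deg [187.9 195.7] ((567.4854736328125, -12.363380432128906), 32.11720657348633)
  ext [[-28.4, -2.3], [27.9, 31.7]]
side table 418.9 holder top 27.5 cap top 100.7 168 amber z [26.1 51.1 71. ]
  slope deg [-151.5 -105.2] ((560.7640380859375, -19.255939483642578), 39.7032356262207)
  ext [[-24.9, -11.3], [28.2, 34.1]]
```

The cap top is at about 101 mm (8 + 93), so the jar is on the floor. I'll regrip centred and start to unscrew. Anticlockwise from above is a negative turn about tool z.

Emit:
{"name": "move_arm", "arguments": {
  "grip_force": 110,
  "motion": [
    [0,0,0,0,0,0,0.065],
    [0,0,0,0,0,0,0.05],
    [0,0,0,0,0,0,0.05],
    [0,0,0,0,0,0,0.05],
    [0,0,0,0,0,0,0.05],
    [0,0,0,0,0,0,0.05]
  ]
}}

```text
clock: 11.32
eef_pos: [562.2, -17.2, 72.4]
tcp_rot: [3.141, -0.0, 1.001]
contact_force: [-0.8, -1.1, 5.4]
opening: 0.635
grasp_force: 114.2
```

Scaled: -0.0013 m / 0.8 = -0.0016, -0.0011 m / 0.8 = -0.0014, -0.4 rad / 2 = -0.2.

Emit:
{"name": "move_arm", "arguments": {
  "motion": [
    [0,0,-0.025,0,0,-0.0001,0.05],
    [0,0,-0.05,0,0,-0.0004,0.05],
    [0,0,-0.08,0,0,-0.0006,0.05],
    [0,0,-0.11,0,0,-0.0009,0.05],
    [0,0,-0.14,0,0,-0.0011,0.05],
    [0,0,-0.17,0,0,-0.0014,0.05],
    [0,0,-0.2,0,0,-0.0016,0.05],
    [0,0,-0.2,0,0,-0.0016,0.05]
  ]
}}

```text
clock: 12.32
eef_pos: [561.6, -17.1, 73.0]
tcp_rot: [-3.141, 0.0, 1.4]
contact_force: [-0.2, -0.6, -0.2]
opening: 0.633
grasp_force: 115.4
```

```bash
python3 chk.py
```

```text
{'clock': 12.325, 'eef_pos': [561.592, -17.068, 72.975], 'tcp_rot': [-3.141, 0.0, 1.4], 'contact_force': [-0.218, -0.617, -0.233], 'wrist_torque': [-0.119, 0.099, 0.001], 'qpos': [-0.033, 0.457, 1.891, -0.0, 0.794, 0.137], 'opening': 0.633}
wrist table 0.3 holder top 30.0 cap top 102.7 22834 amber z [16.1 59.5 68.6]
  slope deg [-0. -2.] ((559.81494140625, -14.642118453979492), 37.89714813232422)
  ext [[-21.2, -22.4], [28.4, 28.8]]
scene table 4.0 holder top 31.2 cap top 103.4 122 amber z [28.  54.2 73.4]
  slope deg [164.3 109.2] ((570.0155639648438, -13.976316452026367), 31.488117218017578)
  ext [[-28.0, -0.9], [27.8, 30.4]]
side table 422.7 holder top 27.6 cap top 101.2 186 amber z [24.6 51.6 71.3]
  slope deg [-129.7 -106.2] ((560.1527709960938, -16.174964904785156), 38.7414665222168)
  ext [[-25.1, -14.0], [28.2, 33.6]]
```

The tight part has broken free and there's no pull on the jar. Continuing.

Scaled: -0.0031 m / 0.8 = -0.0039, -0.0027 m / 0.8 = -0.0034, -0.96 rad / 2 = -0.48.

Emit:
{"name": "move_arm", "arguments": {
  "motion": [
    [0,0,-0.06,0,0,-0.0005,0.05],
    [0,0,-0.12,0,0,-0.001,0.05],
    [0,0,-0.18,0,0,-0.0014,0.05],
    [0,0,-0.24,0,0,-0.0019,0.05],
    [0,0,-0.3,0,0,-0.0024,0.05],
    [0,0,-0.36,0,0,-0.0029,0.05],
    [0,0,-0.42,0,0,-0.0034,0.05],
    [0,0,-0.48,0,0,-0.0039,0.05]
  ]
}}

```text
clock: 13.48
eef_pos: [561.4, -17.0, 76.0]
tcp_rot: [-3.141, -0.001, 2.364]
contact_force: [-1.7, -0.9, -0.9]
opening: 0.634
grasp_force: 115.4
```

Scaled: -0.0025 m / 0.8 = -0.0031, -0.0022 m / 0.8 = -0.0028, -0.8 rad / 2 = -0.4.

Emit:
{"name": "move_arm", "arguments": {
  "motion": [
    [0,0,-0.06,0,0,-0.0005,0.05],
    [0,0,-0.12,0,0,-0.001,0.05],
    [0,0,-0.18,0,0,-0.0014,0.05],
    [0,0,-0.24,0,0,-0.0019,0.05],
    [0,0,-0.3,0,0,-0.0024,0.05],
    [0,0,-0.35,0,0,-0.0028,0.05],
    [0,0,-0.4,0,0,-0.0031,0.05],
    [0,0,-0.4,0,0,-0.0031,0.05]
  ]
}}

```text
clock: 14.48
eef_pos: [561.6, -17.1, 78.7]
tcp_rot: [-3.141, -0.0, -3.124]
contact_force: [-1.2, -1.9, 0.7]
opening: 0.631
grasp_force: 115.4
```

```bash
python3 chk.py
```

```text
{'clock': 14.475, 'eef_pos': [561.622, -17.149, 78.659], 'tcp_rot': [-3.141, -0.0, -3.124], 'contact_force': [-1.201, -1.851, 0.723], 'wrist_torque': [-0.24, 0.239, 0.022], 'qpos': [-0.033, 0.448, 1.888, -0.0, 0.806, -1.622], 'opening': 0.631}
wrist table 0.2 holder top 30.0 cap top 108.3 23931 amber z [18.  63.5 71.2]
  slope deg [ 3.  -0.1] ((561.1844482421875, -22.56718635559082), 35.28349304199219)
  ext [[-29.6, 20.6], [20.6, 28.2]]
scene table 4.0 holder top 31.1 cap top 212.4 25 amber z [26.3 55.5 75.9]
  ext [[-28.7, 1.8], [28.2, 30.0]]
side table 423.7 holder top 27.4 cap top 118.9 110 amber z [25.4 53.1 76.9]
  slope deg [-132.   -17.1] ((560.3900146484375, -16.628643035888672), 38.559349060058594)
  ext [[-25.4, -11.7], [28.9, 33.4]]
```

Turned 124° so far. I'll go on to about 152°, then test-lift a little and watch the force.

Scaled: -0.0014 m / 0.8 = -0.0018, -0.0012 m / 0.8 = -0.0015, -0.5 rad / 2 = -0.25.

Emit:
{"name": "move_arm", "arguments": {
  "motion": [
    [0,0,-0.05,0,0,-0.0004,0.05],
    [0,0,-0.1,0,0,-0.0008,0.05],
    [0,0,-0.15,0,0,-0.0011,0.05],
    [0,0,-0.2,0,0,-0.0015,0.05],
    [0,0,-0.25,0,0,-0.0018,0.05],
    [0,0,-0.25,0,0,-0.0018,0.05]
  ]
}}

```text
clock: 15.38
eef_pos: [561.9, -17.1, 80.2]
tcp_rot: [-3.141, 0.0, -2.624]
contact_force: [-2.5, -2.8, 1.8]
opening: 0.632
grasp_force: 115.4
```

Scaled: -0.002 m / 0.8 = -0.0025, -0.0015 m / 0.8 = -0.0019.

Emit:
{"name": "move_arm", "arguments": {
  "motion": [
    [0,0,0,0,0,-0.0006,0.05],
    [0,0,0,0,0,-0.0013,0.05],
    [0,0,0,0,0,-0.0019,0.05],
    [0,0,0,0,0,-0.0025,0.05],
    [0,0,0,0,0,-0.0025,0.05]
  ]
}}

```text
clock: 16.0
eef_pos: [561.8, -17.0, 82.1]
tcp_rot: [3.142, 0.0, -2.623]
contact_force: [-1.1, -1.7, -1.2]
opening: 0.634
grasp_force: 115.5
```

```bash
python3 chk.py
```

```text
{'clock': 16.0, 'eef_pos': [561.835, -17.002, 82.099], 'tcp_rot': [3.142, 0.0, -2.623], 'contact_force': [-1.085, -1.665, -1.176], 'wrist_torque': [-0.161, 0.066, -0.05], 'qpos': [-0.033, 0.443, 1.886, 0.0, 0.812, -2.123], 'opening': 0.634}
wrist table 0.2 holder top 30.0 cap top 111.7 24282 amber z [27.1 64.9 72.5]
  slope deg [3.9 2.9] ((557.0885009765625, -20.57461166381836), 39.509212493896484)
  ext [[-29.7, -28.3], [-25.6, 26.0]]
scene table 4.0 holder top 31.1 cap top 114.1 137 amber z [26.1 56.6 75.2]
  slope deg [241.1 206.3] ((571.6063232421875, -6.067346572875977), 29.401844024658203)
  ext [[-28.4, 2.6], [28.4, 29.9]]
side table 427.1 holder top 27.4 cap top 110.3 171 amber z [26.3 53.9 77.9]
  slope deg [-138.   -36.6] ((558.1473999023438, -12.910621643066406), 38.445220947265625)
  ext [[-26.0, -7.4], [29.5, 34.2]]
```

The lift is free (1 N), so the thread has let go. I'll lift straight up 31 mm.

Emit:
{"name": "move_arm", "arguments": {
  "motion": [
    [0,0,0,0,0,-0.0038,0.05],
    [0,0,0,0,0,-0.0113,0.05],
    [0,0,0,0,0,-0.0213,0.05],
    [0,0,0,0,0,-0.0313,0.05],
    [0,0,0,0,0,-0.0375,0.05],
    [0,0,0,0,0,-0.0391,0.05],
    [0,0,0,0,0,-0.0391,0.05],
    [0,0,0,0,0,-0.0391,0.05]
  ]
}}

```text
clock: 17.15
eef_pos: [561.6, -17.1, 113.1]
tcp_rot: [3.141, -0.0, -2.622]
contact_force: [0.1, 0.6, -0.4]
opening: 0.637
grasp_force: 115.6
```

```bash
cat > chk2.py <<'E'
from h import *
def cap(D,name,zc,c):
    im,d,K,T=[D[k] for k in('im','d','K','T')]; P=cloud(d,K,T)
    rr=np.hypot(P[...,0]-c[0],P[...,1]-c[1]); m=(d>0)&(rr<27)&(abs(P[...,2]-zc)<5)
    B=P[m]
    for _ in range(6):
        f=np.linalg.lstsq(np.c_[B[:,:2]-c,np.ones(len(B))],B[:,2],rcond=None)[0]; r=B[:,2]-np.c_[B[:,:2]-c,np.ones(len(B))]@f; B=B[abs(r)<max(.8,2*r.std())]
    print(name,len(B),'z',f[2].round(2),'slope deg',np.degrees(f[:2]).round(2),'resid',r.std().round(2))
    return B
cap(np.load('w2.npz'),'bench',94,np.array([512.2,213.6]))
c=np.array([561.9,-17.5]); cap(np.load('last_wrist.npz'),'before lift',111.5,c)
s=sensors.sense(); print({k:np.round(s[k],3).tolist() for k in('clock','eef_pos','tcp_rot','contact_force')})
for n in('wrist','scene','side'):
    im,d,K,T=grab(n,n+'_end'); np.savez('last_'+n,im=im,d=d,K=K,T=T)
cap(np.load('last_wrist.npz'),'now',143,c)
a=np.load('last_scene.npz')['im'][140:290,250:420]; b=np.load('last_side.npz')['im'][140:290,265:435]
cv2.imwrite('pics/end2.png',cv2.resize(np.hstack([a,b]),(800,353),interpolation=cv2.INTER_CUBIC)[:,:,::-1])
E
python3 chk2.py
```

```text
bench 3072 z 94.21 slope deg [0.04 0.02] resid 0.53
before lift 17353 z 111.8 slope deg [0.04 0.2 ] resid 0.44
{'clock': 17.15, 'eef_pos': [561.631, -17.054, 113.138], 'tcp_rot': [3.141, -0.0, -2.622], 'contact_force': [0.145, 0.59, -0.384]}
now 17434 z 142.82 slope deg [-0.01  0.2 ] resid 0.45
```

View pics/end2.png

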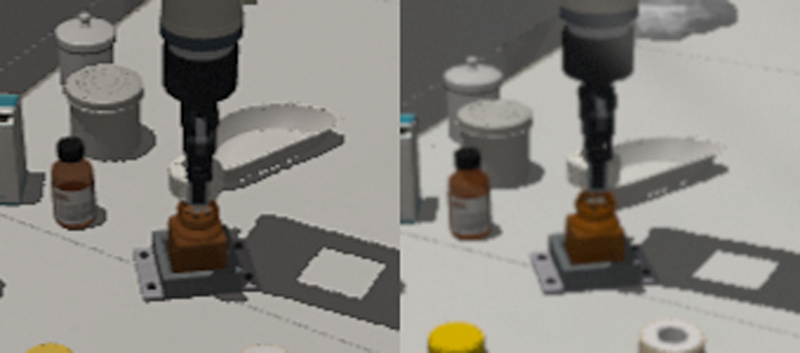

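The cap is level, centred and about 2 cm over the rim. The jar is open and seated in the holder, at (197,240) and (597,235) in the crop.

```bash
python3 -c "from rig import order; print(order.sign_off())"
```

```text
the job is handed in; nothing more can be done
None
```

The jar is standing on the floor of the holder's well and its cap is unscrewed; the arm holds the cap level, about 2 cm above the open mouth, and the job was handed in at about 17 s.

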